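Find the notch in the warm stage's front rail and press its release key

TASK

On the microscope warm stage, set the tip of the closed fingers lightly on top of the raised front rail, just right of the round thumbscrew at its left end, and sweep it along the rail to the right, keeping it in touch with the rail, until it finds the notch. Then press the release key inside the notch gently all the way down, so that the specimen insert rises and stays up, and move the fingers clear. Do not touch the insert or its dish, and leave everything else where it stands.

Things in the scene. Friction and masses are not known exactly. Their poses are not given: they have to be found in the camera images.
- stage: warm stage fixed to the table: low white box, 270 (x) by 400 (y) mm, black top plate 55 mm above the table. Origin: centre of its underside; y runs along the front rail to the left as seen from the robot, x to the back, z up. The straight grey rail, 30 mm wide, flat level top 75 mm above the table, has its centre line at x = -115 mm, y = -190 to 190 mm. Keep forces on it below 60 N.
- edge_start (a point): start of the sweep: point on the centre line of the rail's top, 17 mm right of the axis of the thumbscrew (metal knob, 20 mm across, rising 16 mm above the rail). Axes as the stage's; sweep towards -y. Touch down here or up to 30 mm to the right; from here the first 95 mm are always whole rail.
- edge_end (a point): point on the rail top's centre line 325 mm right of edge_start. One notch, 46 mm long along the rail, upright walls, cut through the rail's whole width (open front, back and top), lies wholly between 95 mm right of edge_start and this point; its place differs every time and no reading gives it: feel for it (the tip loses the rail's top) or see it. Elsewhere the top has no gaps.
- release_key (a joint): release key: flat dark steel plate, 42 mm along the rail by 30 mm, that fills the floor of the notch and moves straight down. 0: up, its top 9 mm below the rail's top; 0.008 m: fully down on a firm stop, its top 17 mm below the rail's top. Takes about 6 to 8 N, has no return spring and stays where it is left.
- insert: round metal specimen insert, 112 mm across, with a square clear dish (68 mm, 13 mm high) on it, in the middle of the stage. Origin on its axis at the height of the plate. It is linked to the key and rises up to 5.6 mm as the key goes down. Not to be touched.
- vial: small capped glass jar, 24 mm across, 45 mm high, standing on the stage plate; to be left alone. Origin: centre of its underside.
- dish: closed round clear dish, 57 mm across, 15 mm high, on the stage plate; to be left alone. Origin: centre of its underside.
- tip_box: grey pipette-tip box with clear lid, 87 x 122 x 67 mm, on the table; to be left alone. Origin: centre of its underside.
- media_bottle: capped glass bottle, 64 mm across, 130 mm high, on the table; to be left alone. Origin: centre of its underside.
- beaker: white cup, 70 mm across, 90 mm high, on the table; to be left alone. Origin: centre of its underside.
- slide_box: flat white slide box, 80 x 100 x 32 mm, on the table; to be left alone. Origin: centre of its underside.
- dish_stack: stack of four clear round dishes, 91 mm across, 48 mm high, on the table; to be left alone. Origin: centre of its underside.

How it is judged:
By the outcome, as a careful person would: the job done as asked, in the order asked, and still so for the second after the job is handed in, with the robot touching nothing.
It also fails if it takes over 72 s, if anything falls off the work surface, if the arm or the gripper's body presses on something with over 40 N, if the wrist force passes 120 N, or if a joint passes its speed limit or range.

ROBOT

A 6-joint arm with a two-finger parallel gripper is mounted at the origin on the work surface. World frame = base frame: x ahead of the robot, y to its left, z up, the work surface at z = 0. Lengths are in m, angles in rad, forces in N, time in s.
With the tool pointing down it reaches from about 0.275 to 0.725 m from the base axis. Payload 15.9 kg.
Tool frame: the origin (TCP) lies at the very end of the fingers, on their centre line; the grasp point (between the pads) lies 19 mm behind it (r.tcp_to_grasp is the distance from the TCP to the grasp point, in m); z points along the fingers, y is the direction in which the jaws open and shut (so a half turn about z gives the same grasp; the last joint's range is limited). The gripper opens to 85 mm and grips with 20 to 120 N. Pads are 22 mm wide; open, the fingers measure 114 mm over their backs; the gripper's body (76 mm by 85 mm) begins 54 mm behind the grasp point. The pads swing forward as they close: fully open they stand 13 mm farther back than shut.
Start: joints at [1.114, 0.213, -0.034, 1.323, 0, 1.571], TCP at [0.221, 0.449, 0.231] pointing down, gripper open.
Joint ranges: [-2.98, 2.98], [-0.74, 1.72], [-1.14, 1.35], [-2.1, 2.04], [-1.57, 1.44], [-3.14, 3.14]. Speed limits (rad/s): [1.89, 1.89, 2.39, 2.57, 3.14, 3.14].

INTERFACE

Orientations are given as a rotation vector (axis times angle).
In Python, from rig import r gives the robot as it stands.
- The arm moves only by the tool play_rows, never from a script. Its argument "steps" is a list of rows, each a list of 3 entries, a list of its own where there are three numbers: the shift along the world's x, y, z scaled (see below), then the turn, a rotation vector about the world's x, y, z scaled (see below), then the opening, from -1 (shut) to 1 (fully open). A call has 1 to 12 rows; each row shifts and turns the commanded pose from where the row before left it; what a row does not reach is not made up. The controller multiplies each number of a shift by 30 mm and each number of a turn by pi rad. A row lasts 1/10 s, in which the tool goes at most 50 mm and 8.59 degrees, less where a joint would pass 70% of its speed; a pose out of reach is approached as far as the arm can. A call with a number of a shift or a turn outside -1 to 1 is refused whole. A call with a gripper value outside its range is refused whole. The fingers move at their own pace and stop on an object; the grip force is fixed at half the most. Time passes only in rows, so rows that do not move let the fingers close. It gives the time, the measured TCP pose, the force and the opening at its end, in the units of the state.
- r.get_state(): the state, without advancing time (a new reading comes with each control period).
- r.snapshot(name): name is "scene" or "top"; returns a dict with "frame" (400x640x3 uint8, red, green, blue), "fx", "fy", "cx", "cy" (pixels), "distortion" ([k1, k2, p1, p2, k3] as OpenCV has them; the pictures are not rectified), "R" (3x3) and "t" (3): a world point X has camera coordinates R X + t. Camera axes: x right, y down, z forward; pixel columns grow to the right and rows downward; lengths in m; the calibration is good to about 2 mm. A picture is of the moment at which its call begins. There is no depth.
- r.hand_in(): hands the job in, once; it reports no verdict.
Trained networks look in the newest picture that a camera, given by its name, has taken for a name from the list of things; names that differ only in an ending like _2 or _b are one class to them, and where a whole thing is asked for, a point or a joint stands for the part that bears it (a point fixed in the world has none). Each returns a list of dicts, best first, with "score" (0 to 1); they miss things now and then, are a little off and sometimes report something else, mostly with a low value. They report only what shows in the picture. A call takes as long as a camera call.
- r.recognise(camera, query): "position" ([row, column] in pixels, amid what is visible of it).
- r.tip_of(camera, query): "position" ([row, column] in pixels: a listed point, or the origin of a listed thing).
The state is a dict: "clock": time; "joint_pos": joint angles; "joint_velocities": joint speeds; "joint_torque": joint torques, N m; "ee_pos": TCP position; "tcp_rot": TCP orientation; "wrist_force": force on the tool from outside, world axes, zero at the start; "ft_torque": the same for the moment, N m; "gripper_width": opening from 0.0 (shut) to 1.0 (fully open).
Only numpy, scipy, OpenCV 4.12 (cv2) and the standard library are available. Lean on these libraries where they do the work, as an engineer would, in place of code of your own. Each camera call takes 0.05 s, during which the arm holds its last target. There are 200 camera calls.

## Working session

There is one attempt and no reset: what is moved stays moved. The work goes in short steps, Python scripts to look and compute and a tool call to move; the robot and the scene stay as the last step left them, time stands still between calls to the robot, and variables do not carry over. Pictures are saved under pics/ and viewed, about 8 in all and at most 12, crops included, and the job is handed in when it is done.

Besides the shell and the picture viewer there is one more tool, called after "Emit:" as a command line: name --argument value ..., lists and objects as JSON in quotes. play_rows: Moves the arm, as the interface text tells. Shifts and turns lie within -1 to 1; 1 stands for 30 mm of shift or pi rad of turn. Its arguments: {"type":"object","properties":{"steps":{"type":"array"}},"required":["steps"]}

```bash
mkdir -p pics; ls
cat > h.py <<'E'
import numpy as np, cv2
from rig import r
def snap(c,save=None):
    s=r.snapshot(c)
    if save: cv2.imwrite('pics/'+save,cv2.cvtColor(s['frame'],cv2.COLOR_RGB2BGR))
    return s
def ray(s,rc,z):
    K=np.array([[s['fx'],0,s['cx']],[0,s['fy'],s['cy']],[0,0,1]])
    u=cv2.undistortPoints(np.array([[[rc[1],rc[0]]]],float),K,np.array(s['distortion']))[0,0]
    R=np.array(s['R']);t=np.array(s['t']);c=-R.T@t;d=R.T@np.array([u[0],u[1],1])
    return c+d*(z-c[2])/d[2]
def proj(s,X):
    K=np.array([[s['fx'],0,s['cx']],[0,s['fy'],s['cy']],[0,0,1]])
    p,_=cv2.projectPoints(np.array(X,float).reshape(-1,1,3),cv2.Rodrigues(np.array(s['R']))[0],np.array(s['t'],float),K,np.array(s['distortion']))
    return p[:,0]
E
python3 - <<'E'
from h import *
print(r.get_state())
for c in ['top','scene']:
    s=snap(c,c+'1.png'); print(c,-np.array(s['R']).T@np.array(s['t']))
    for q,z in [('stage',0),('edge_start',.075),('edge_end',.075),('release_key',.066),('insert',.055),('vial',.055),('dish',.055)]:
        for f in ('tip_of','recognise'):
            try:
                for d in getattr(r,f)(c,q)[:2]: print(q,f,np.round(d['position']),round(d['score'],2),ray(s,d['position'],z).round(4))
            except Exception as e: print(q,f,e)
E
```

```text
pics
{'clock': 0.0, 'joint_pos': array([ 1.11401828e+00,  2.13349691e-01, -3.50602232e-02,  1.32346516e+00,
       -9.68520809e-07,  1.57081883e+00]), 'joint_velocities': array([-0.00031142,  0.00107041,  0.00232563, -0.00171906, -0.00179571,
        0.000621  ]), 'joint_torque': array([-3.58863894e-03, -6.86172152e+01,  4.87118161e+01,  1.76847645e-02,
       -2.87075791e-04, -1.65677498e-07]), 'ee_pos': array([0.22038582, 0.44844628, 0.23081893]), 'tcp_rot': array([-7.11263075e-01, -3.05976764e+00,  1.65070951e-03]), 'wrist_force': array([-0.72335079, -0.14364393,  0.26867089]), 'ft_torque': array([-0.02935644,  0.02375967, -0.0482793 ]), 'gripper_width': 0.9972818885127706}
top [ 0.30539735 -0.00980587  1.4527501 ]
stage recognise [150. 331.] 0.64 [ 0.699  -0.0027  0.    ]
edge_start tip_of [194. 274.] 0.56 [0.5573 0.1584 0.075 ]
edge_start recognise [152. 331.] 0.75 [ 0.6725 -0.0034  0.075 ]
edge_end tip_of [187. 396.] 0.78 [ 0.5653 -0.1819  0.075 ]
edge_end recognise [148. 334.] 0.93 [ 0.6834 -0.0128  0.075 ]
release_key tip_of it knows: beaker, dish, dish_stack, edge_end, edge_
[... 1041 characters left out ...]
se_key tip_of it knows: beaker, dish, dish_stack, edge_end, edge_start, insert, media_bottle, slide_box, stage, tip_box, vial
release_key recognise [215. 268.] 0.67 [ 0.562  -0.1598  0.066 ]
release_key recognise [252. 342.] 0.6 [ 0.7372 -0.0237  0.066 ]
insert tip_of [248. 343.] 0.68 [ 0.7131 -0.0134  0.055 ]
insert recognise [248. 346.] 0.67 [ 0.7138 -0.0083  0.055 ]
vial tip_of [245. 278.] 0.73 [ 0.6633 -0.1574  0.055 ]
vial recognise [236. 279.] 0.62 [ 0.6336 -0.1478  0.055 ]
dish tip_of [225. 390.] 0.78 [0.6675 0.1231 0.055 ]
dish tip_of [211. 481.] 0.65 [0.6772 0.3738 0.055 ]
dish recognise [223. 390.] 0.75 [0.6579 0.1256 0.055 ]
dish recognise [248. 346.] 0.7 [ 0.713  -0.0073  0.055 ]
```

Run:
```python
import cv2
a=cv2.imread('pics/top1.png')[70:250,220:450]; cv2.imwrite('pics/topc.png',cv2.resize(a,None,fx=3.3,fy=3.3,interpolation=2))
a=cv2.imread('pics/scene1.png')[160:340,220:450]; cv2.imwrite('pics/scenec.png',cv2.resize(a,None,fx=3.3,fy=3.3,interpolation=2))
```

```text
(no output)
```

View pics/topc.png

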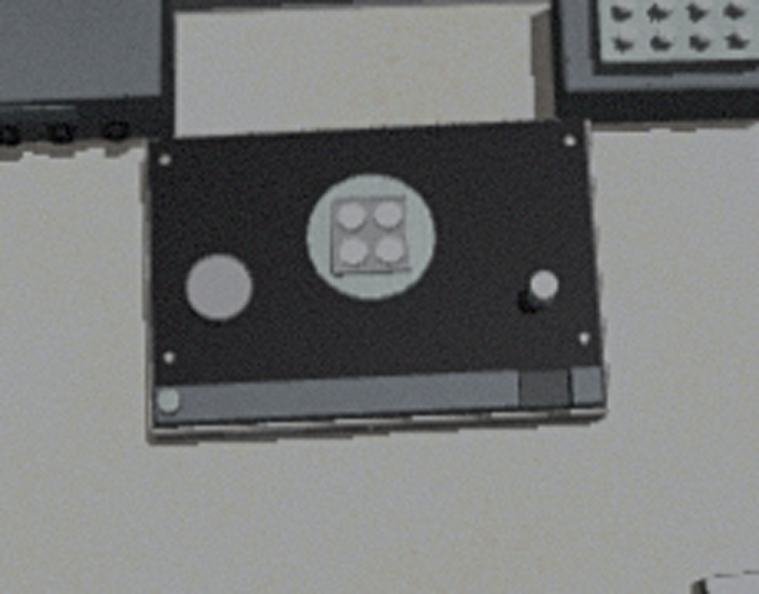

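View pics/scenec.png

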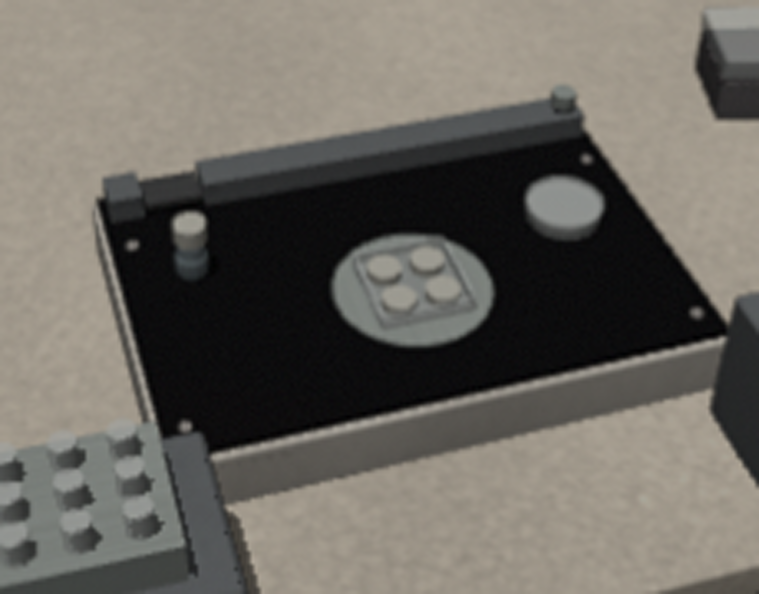

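View pics/top1.png

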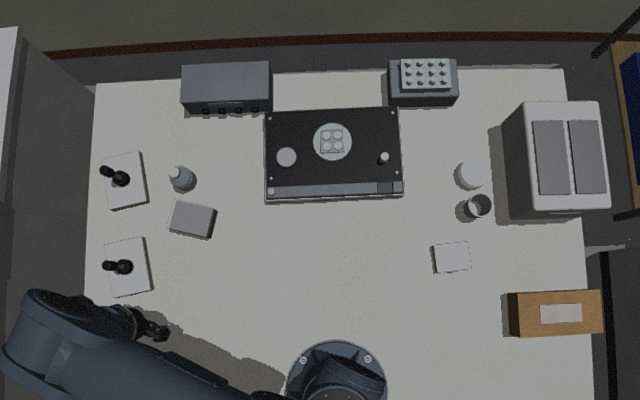

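The pictures show the notch near the rail's right end: top view about (row 187, col 385), scene view about (row 216, col 271). The thumbscrew is at top (191, 271). The sweep path is clear, and the vial stands behind the notch. Next I fit the stage pose from the visible corners.

```bash
cat >> h.py <<'E'
def fit():
    from scipy.optimize import least_squares
    S={c:r.snapshot(c) for c in('top','scene')}
    o={'top':(220,70),'scene':(220,160)}
    P=[('top',(149,139),(.135,.2,.055)),('top',(587,120),(.135,-.2,.055)),('top',(371,237),(0,0,.055)),
       ('top',(602,367),(-.1,-.19,.075)),('top',(604,404),(-.13,-.19,.075)),
       ('scene',(727,332),(.135,.2,.055)),('scene',(212,457),(.135,-.2,.055)),('scene',(97,203),(-.135,-.2,.055)),
       ('scene',(413,289),(0,0,.055)),('scene',(143,193),(-.1,-.19,.075)),('scene',(583,119),(-.1,.19,.075))]
    def W(p,q):
        c,s=np.cos(p[2]),np.sin(p[2]); return np.array([p[0]+c*q[0]-s*q[1],p[1]+s*q[0]+c*q[1],q[2]])
    def px(c,uv): return np.array(uv)/3.3+o[c]
    f=lambda p:np.concatenate([proj(S[c],W(p,q))[0]-px(c,uv) for c,uv,q in P])
    k=least_squares(f,[.68,0,0],loss='soft_l1')
    return S,k.x,f(k.x).reshape(-1,2),W,px
E
python3 - <<'E'
from h import *
S,p,res,W,px=fit(); print(p,res.round(1).tolist())
c,s=np.cos(p[2]),np.sin(p[2])
def L(X): d=X[:2]-p[:2]; return np.round([c*d[0]+s*d[1],-s*d[0]+c*d[1]],4)
for n,cam,uv,z in [('screw','top',(168,400),.091),('screw','scene',(563,92),.091),('notchL','top',(519,371),.075),('notchR','top',(571,369),.075),('notchL','scene',(206,178),.075),('notchL b','scene',(198,160),.075),('notchR b','scene',(134,176),.075)]:
    X=ray(S[cam],px(cam,uv)[::-1],z); print(n,cam,X.round(4),L(X))
for q in [(-.115,.19,.075),(-.115,0,.075),(-.115,-.19,.075)]: print(q,W(p,q))
E
```

```text
[ 0.67966108 -0.00707419  0.01246047] [[-2.5, -2.0], [0.4, -1.9], [-0.2, 9.6], [-1.4, 0.2], [-1.3, -0.5], [4.6, -0.5], [-14.9, 0.9], [-1.4, -3.4], [-3.7, -9.5], [-9.6, 1.3], [1.5, -1.9]]
screw top [0.5611 0.1662 0.091 ] [-0.1164  0.1747]
screw scene [0.5663 0.1631 0.091 ] [-0.1112  0.1715]
notchL top [ 0.5809 -0.1314  0.075 ] [-0.1003 -0.1231]
notchR top [ 0.5814 -0.1757  0.075 ] [-0.1003 -0.1674]
notchL scene [ 0.5782 -0.1269  0.075 ] [-0.1029 -0.1186]
notchL b scene [ 0.5554 -0.1283  0.075 ] [-0.1257 -0.1196]
notchR b scene [ 0.5618 -0.1781  0.075 ] [-0.12   -0.1695]
(-0.115, 0.19, 0.075) [0.56230258 0.18147814 0.075     ]
(-0.115, 0, 0.075) [ 0.56467    -0.00850711  0.075     ]
(-0.115, -0.19, 0.075) [ 0.56703743 -0.19849236  0.075     ]
```

```bash
sed -i "s/('top',(371,237),(0,0,.055)),//; s/('scene',(413,289),(0,0,.055)),//; s/('scene',(212,457),(.135,-.2,.055)),//" h.py
python3 - <<'E'
from h import *
S,p,res,W,px=fit(); print(p,res.round(1).tolist())
c,s=np.cos(p[2]),np.sin(p[2])
def L(X): d=X[:2]-p[:2]; return np.round([c*d[0]+s*d[1],-s*d[0]+c*d[1]],4)
for n,cam,uv,z in [('screw','top',(168,400),.091),('screw','scene',(563,92),.091),('notchL','top',(519,371),.075),('notchR','top',(571,369),.075),('notchL','scene',(206,178),.075),('notchL b','scene',(198,160),.075),('notchR b','scene',(134,176),.075),('frontedge','top',(400,411),.075),('backedge','top',(400,377),.075)]:
    X=ray(S[cam],px(cam,uv)[::-1],z); print(n,cam,X.round(4),L(X))
for q in [(-.115,.15,.075),(-.115,0,.075),(-.115,-.145,.075)]: print(q,W(p,q))
E
```

```text
[ 0.67815223 -0.01026346  0.00937663] [[-1.3, -1.7], [1.7, -1.3], [-0.3, 0.9], [-0.3, 0.2], [3.0, -0.4], [-2.6, -3.8], [-11.0, 1.0], [0.4, -2.0]]
screw top [0.5611 0.1662 0.091 ] [-0.1154  0.1775]
screw scene [0.5663 0.1631 0.091 ] [-0.1102  0.1744]
notchL top [ 0.5809 -0.1314  0.075 ] [-0.0984 -0.1202]
notchR top [ 0.5814 -0.1757  0.075 ] [-0.0983 -0.1646]
notchL scene [ 0.5782 -0.1269  0.075 ] [-0.101  -0.1157]
notchL b scene [ 0.5554 -0.1283  0.075 ] [-0.1238 -0.1168]
notchR b scene [ 0.5618 -0.1781  0.075 ] [-0.1179 -0.1667]
frontedge top [ 0.5491 -0.0291  0.075 ] [-0.1292 -0.0177]
backedge top [ 0.5785 -0.03    0.075 ] [-0.0998 -0.0188]
(-0.115, 0.15, 0.075) [0.56175081 0.13865165 0.075     ]
(-0.115, 0, 0.075) [ 0.56315728 -0.01134176  0.075     ]
(-0.115, -0.145, 0.075) [ 0.56451688 -0.15633539  0.075     ]
```

Emit:
play_rows --steps '[[[0.4, -0.3, 0], [0, 0, -0.03], -1], [[0.95, -0.85, 0], [0, 0, -0.03], -1], [[0.95, -0.85, 0], [0, 0, -0.03], -1], [[0.95, -0.85, 0], [0, 0, -0.03], -1], [[0.95, -0.85, 0], [0, 0, -0.03], -1], [[0.95, -0.85, 0], [0, 0, -0.03], -1], [[0.95, -0.85, 0], [0, 0, -0.03], -1], [[0.95, -0.85, 0], [0, 0, -0.03], -1], [[0.95, -0.85, 0], [0, 0, -0.03], -1], [[0.95, -0.85, 0], [0, 0, -0.03], -1], [[0.95, -0.85, 0], [0, 0, -0.03], -1], [[0.95, -0.85, 0], [0, 0, -0.026], -1]]'

```text
clock: 2.8
ee_pos: [0.5471, 0.1579, 0.2313]
tcp_rot: [2.231, 2.212, 0.0]
wrist_force: [1.3, 1.0, -0.2]
gripper_width: 0.001
```

Emit:
play_rows --steps '[[[0.25, -0.4, -0.6], [0, 0, 0.006], -1], [[0.25, -0.43, -0.9], [0, 0, 0], -1], [[0, 0, -0.9], [0, 0, 0], -1], [[0, 0, -0.9], [0, 0, 0], -1], [[0, 0, -0.7], [0, 0, 0], -1], [[0, 0, 0], [0, 0, 0], -1], [[0, 0, 0], [0, 0, 0], -1]]'

```text
clock: 3.5
ee_pos: [0.5611, 0.1344, 0.1119]
tcp_rot: [-2.205, -2.237, 0.0]
wrist_force: [-0.7, 0.4, 0.8]
gripper_width: -0.004
```

Run:
```python
from h import *
s=snap('top','top2.png');t=snap('scene','scene2.png');st=r.get_state();print(st['ee_pos'],st['wrist_force'])
ims=[]
for f,(y,x) in(('top2',(130,235)),('scene2',(130,300))):
    a=cv2.imread('pics/'+f+'.png')[y:y+100,x:x+130]; ims.append(cv2.resize(a,None,fx=3,fy=3,interpolation=2))
cv2.imwrite('pics/c2.png',np.hstack(ims)); print(proj(s,st['ee_pos']),proj(t,st['ee_pos']))
```

```text
[0.56180396 0.13457636 0.11273865] [0.77874641 0.41392884 0.24644361]
[[281.36595537 189.21646515]] [[380.51487448 181.68179048]]
```

View pics/c2.png

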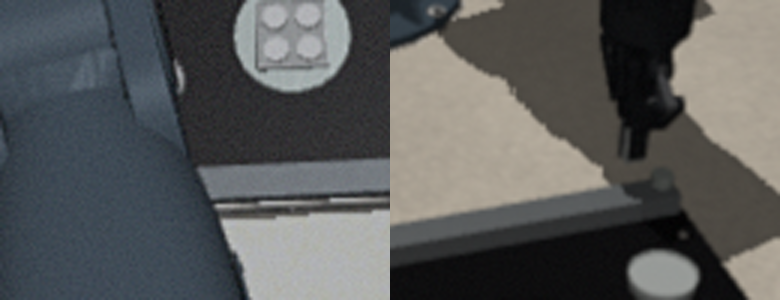

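Scene view: the closed tip is at about (183, 380), matching the projected TCP, above the rail and to the right of the thumbscrew (190, 391). Lowering.

Emit:
play_rows --steps '[[[0, 0, -0.5], [0, 0, 0], -1], [[0, 0, -0.4], [0, 0, 0], -1], [[0, 0, -0.1], [0, 0, 0], -1], [[0, 0, -0.04], [0, 0, 0], -1], [[0, 0, -0.03], [0, 0, 0], -1], [[0, 0, 0], [0, 0, 0], -1]]'

```text
clock: 4.2
ee_pos: [0.5613, 0.1344, 0.0796]
tcp_rot: [2.205, 2.237, 0.001]
wrist_force: [-0.3, -0.6, 0.7]
gripper_width: -0.004
```

Emit:
play_rows --steps '[[[0, 0, -0.05], [0, 0, 0], -1], [[0, 0, -0.04], [0, 0, 0], -1], [[0, 0, -0.03], [0, 0, 0], -1], [[0, 0, 0], [0, 0, 0], -1]]'

```text
clock: 4.6
ee_pos: [0.561, 0.1343, 0.0755]
tcp_rot: [-2.205, -2.237, 0.0]
wrist_force: [-0.0, -0.0, 0.2]
gripper_width: -0.001
```

Emit:
play_rows --steps '[[[0, 0, -0.02], [0, 0, 0], -1], [[0, 0, 0], [0, 0, 0], -1]]'

```text
clock: 4.8
ee_pos: [0.5611, 0.1343, 0.0751]
tcp_rot: [2.205, 2.237, 0.0]
wrist_force: [0.6, 0.6, -0.3]
gripper_width: -0.003
```

Emit:
play_rows --steps '[[[0, 0, -0.02], [0, 0, 0], -1], [[0, 0, 0], [0, 0, 0], -1]]'

```text
clock: 5.0
ee_pos: [0.5612, 0.1343, 0.075]
tcp_rot: [2.205, 2.237, 0.001]
wrist_force: [-3.4, -0.4, 10.7]
gripper_width: -0.002
```

Emit:
play_rows --steps '[[[0, 0, -0.02], [0, 0, 0], -1], [[0, 0, 0], [0, 0, 0], -1]]'

```text
clock: 5.2
ee_pos: [0.5612, 0.1343, 0.075]
tcp_rot: [2.205, 2.237, 0.001]
wrist_force: [-7.5, -2.1, 18.8]
gripper_width: -0.0
```

Emit:
play_rows --steps '[[[0, 0, 0.012], [0, 0, 0], -1], [[0, -0.1, 0], [0, 0, 0], -1], [[0.002, -0.2, 0], [0, 0, 0], -1], [[0.002, -0.2, 0], [0, 0, 0], -1], [[0.002, -0.2, 0], [0, 0, 0], -1]]'

```text
clock: 5.7
ee_pos: [0.562, 0.114, 0.075]
tcp_rot: [2.205, 2.238, 0.004]
wrist_force: [1.1, 6.2, 8.3]
gripper_width: 0.002
```

Emit:
play_rows --steps '[[[0.002, -0.2, 0], [0, 0, 0], -1], [[0.002, -0.2, 0], [0, 0, 0], -1], [[0.002, -0.2, 0], [0, 0, 0], -1], [[0.002, -0.2, 0], [0, 0, 0], -1], [[0.002, -0.2, 0], [0, 0, 0], -1], [[0.002, -0.2, 0], [0, 0, 0], -1], [[0.002, -0.2, 0], [0, 0, 0], -1], [[0.002, -0.2, 0], [0, 0, 0], -1], [[0.002, -0.2, 0], [0, 0, 0], -1], [[0.002, -0.2, 0], [0, 0, 0], -1]]'

```text
clock: 6.7
ee_pos: [0.5626, 0.054, 0.075]
tcp_rot: [2.205, 2.238, 0.004]
wrist_force: [0.3, 6.8, 8.8]
gripper_width: 0.002
```

Emit:
play_rows --steps '[[[0.002, -0.2, 0], [0, 0, 0], -1], [[0.002, -0.2, 0], [0, 0, 0], -1], [[0.002, -0.2, 0], [0, 0, 0], -1], [[0.002, -0.2, 0], [0, 0, 0], -1], [[0.002, -0.2, 0], [0, 0, 0], -1], [[0.002, -0.2, 0], [0, 0, 0], -1], [[0.002, -0.2, 0], [0, 0, 0], -1], [[0.002, -0.2, 0], [0, 0, 0], -1], [[0.002, -0.2, 0], [0, 0, 0], -1], [[0.002, -0.2, 0], [0, 0, 0], -1]]'

```text
clock: 7.7
ee_pos: [0.5632, -0.0061, 0.075]
tcp_rot: [2.205, 2.238, 0.004]
wrist_force: [0.4, 7.2, 8.8]
gripper_width: -0.001
```

Emit:
play_rows --steps '[[[0.002, -0.2, 0], [0, 0, 0], -1], [[0.002, -0.2, 0], [0, 0, 0], -1], [[0.002, -0.2, 0], [0, 0, 0], -1], [[0.002, -0.2, 0], [0, 0, 0], -1], [[0.002, -0.2, 0], [0, 0, 0], -1], [[0.002, -0.2, 0], [0, 0, 0], -1], [[0.002, -0.2, 0], [0, 0, 0], -1], [[0.002, -0.2, 0], [0, 0, 0], -1], [[0.002, -0.2, 0], [0, 0, 0], -1], [[0.002, -0.2, 0], [0, 0, 0], -1]]'

```text
clock: 8.7
ee_pos: [0.5638, -0.0661, 0.075]
tcp_rot: [2.204, 2.238, 0.004]
wrist_force: [-0.8, 7.4, 10.4]
gripper_width: 0.003
```

Emit:
play_rows --steps '[[[0.002, -0.2, 0], [0, 0, 0], -1], [[0.002, -0.2, 0], [0, 0, 0], -1], [[0.002, -0.2, 0], [0, 0, 0], -1], [[0.002, -0.2, 0], [0, 0, 0], -1], [[0.002, -0.2, 0], [0, 0, 0], -1], [[0.002, -0.2, 0], [0, 0, 0], -1], [[0.002, -0.2, 0], [0, 0, 0], -1], [[0.002, -0.2, 0], [0, 0, 0], -1]]'

```text
clock: 9.5
ee_pos: [0.5643, -0.1141, 0.075]
tcp_rot: [2.204, 2.238, 0.004]
wrist_force: [-0.0, 7.2, 9.9]
gripper_width: -0.001
```

Now slower toward the expected notch (tip should drop around y ≈ -0.14).

Emit:
play_rows --steps '[[[0.001, -0.15, 0], [0, 0, 0], -1], [[0.001, -0.15, 0], [0, 0, 0], -1], [[0.001, -0.15, 0], [0, 0, 0], -1], [[0.001, -0.15, 0], [0, 0, 0], -1], [[0.001, -0.1, 0], [0, 0, 0], -1]]'

```text
clock: 10.0
ee_pos: [0.5643, -0.1353, 0.0749]
tcp_rot: [2.205, 2.238, 0.003]
wrist_force: [0.2, 5.0, 7.7]
gripper_width: -0.001
```

Emit:
play_rows --steps '[[[0.001, -0.1, 0], [0, 0, 0], -1], [[0.001, -0.1, 0], [0, 0, 0], -1]]'

```text
clock: 10.2
ee_pos: [0.5637, -0.1418, 0.0742]
tcp_rot: [2.205, 2.237, -0.0]
wrist_force: [0.7, 0.9, 0.3]
gripper_width: 0.001
```

The tip lost the rail top between y = -0.135 and -0.142 (force → 0), agreeing with the picture. Moving to the notch's middle and easing down.

Emit:
play_rows --steps '[[[0.005, -0.1, 0], [0, 0, 0], -1], [[0.01, -0.1, 0], [0, 0, 0], -1], [[0.01, -0.1, 0], [0, 0, 0], -1], [[0, -0.06, 0], [0, 0, 0], -1], [[0, 0, 0], [0, 0, 0], -1]]'

```text
clock: 10.7
ee_pos: [0.5644, -0.1527, 0.0741]
tcp_rot: [-2.206, -2.237, 0.0]
wrist_force: [-0.2, -0.2, -0.9]
gripper_width: -0.0
```

Emit:
play_rows --steps '[[[0, 0, -0.08], [0, 0, 0], -1], [[0, 0, -0.08], [0, 0, 0], -1], [[0, 0, -0.06], [0, 0, 0], -1], [[0, 0, 0], [0, 0, 0], -1]]'

```text
clock: 11.1
ee_pos: [0.5642, -0.1523, 0.0672]
tcp_rot: [-2.205, -2.237, 0.0]
wrist_force: [0.5, -0.3, 0.4]
gripper_width: 0.003
```

Emit:
play_rows --steps '[[[0, 0, -0.03], [0, 0, 0], -1], [[0, 0, -0.03], [0, 0, 0], -1], [[0, 0, -0.03], [0, 0, 0], -1], [[0, 0, -0.03], [0, 0, 0], -1], [[0, 0, -0.03], [0, 0, 0], -1], [[0, 0, 0], [0, 0, 0], -1]]'

```text
clock: 11.7
ee_pos: [0.5645, -0.1525, 0.0633]
tcp_rot: [2.205, 2.237, 0.0]
wrist_force: [-0.7, -0.4, 3.8]
gripper_width: 0.002
```

Emit:
play_rows --steps '[[[0, 0, -0.03], [0, 0, 0], -1], [[0, 0, -0.03], [0, 0, 0], -1], [[0, 0, -0.03], [0, 0, 0], -1], [[0, 0, -0.03], [0, 0, 0], -1], [[0, 0, 0], [0, 0, 0], -1]]'

```text
clock: 12.2
ee_pos: [0.5645, -0.1524, 0.0595]
tcp_rot: [2.205, 2.237, 0.0]
wrist_force: [-1.0, 1.0, 3.3]
gripper_width: -0.001
```

Emit:
play_rows --steps '[[[0, 0, -0.02], [0, 0, 0], -1], [[0, 0, -0.02], [0, 0, 0], -1], [[0, 0, -0.02], [0, 0, 0], -1], [[0, 0, 0], [0, 0, 0], -1]]'

```text
clock: 12.6
ee_pos: [0.5645, -0.1525, 0.058]
tcp_rot: [2.205, 2.237, 0.0]
wrist_force: [-2.0, 0.5, 7.0]
gripper_width: -0.001
```

Emit:
play_rows --steps '[[[0, 0, -0.02], [0, 0, 0], -1], [[0, 0, 0], [0, 0, 0], -1], [[0, 0, 0], [0, 0, 0], -1]]'

```text
clock: 12.9
ee_pos: [0.5646, -0.1525, 0.0579]
tcp_rot: [2.205, 2.237, 0.001]
wrist_force: [-5.0, 1.9, 16.5]
gripper_width: -0.003
```

On the firm stop: z = 0.058, force rising without motion. Lifting straight up, then back toward the robot.

Emit:
play_rows --steps '[[[0, 0, 0.1], [0, 0, 0], -1], [[0, 0, 0.3], [0, 0, 0], -1], [[0, 0, 0.6], [0, 0, 0], -1], [[0, 0, 0.9], [0, 0, 0], -1], [[0, 0, 0.9], [0, 0, 0], -1], [[-0.5, 0, 0.9], [0, 0, 0], -1], [[-0.9, 0.3, 0.6], [0, 0, 0], -1], [[-0.9, 0.3, 0], [0, 0, 0], -1], [[-0.9, 0.3, 0], [0, 0, 0], -1], [[-0.9, 0.3, 0], [0, 0, 0], -1], [[-0.9, 0.3, 0], [0, 0, 0], -1], [[0, 0, 0], [0, 0, 0], -1]]'

```text
clock: 14.1
ee_pos: [0.412, -0.1067, 0.1868]
tcp_rot: [-2.205, -2.237, 0.0]
wrist_force: [1.3, -0.4, -0.3]
gripper_width: -0.001
```

Run:
```python
from h import *
snap('top','top3.png');snap('scene','scene3.png');print(r.get_state()['wrist_force'],r.get_state()['ee_pos'])
a=[cv2.resize(cv2.imread(f'pics/scene{i}.png')[180:300,230:420],None,fx=2.1*2,fy=2.1*1.2*2/1.2,interpolation=2)[:,:] for i in(1,3)]
a=[cv2.resize(x,(560,298)) for x in a]
cv2.imwrite('pics/c3.png',np.vstack(a))
x,y=[cv2.imread(f'pics/top{i}.png').astype(int)[90:210,255:410] for i in(1,3)]
d=abs(x-y).sum(2); print(d.mean(), np.argwhere(d>90)[:5])
```

```text
[ 0.44583761  0.4714915  -0.59588612] [ 0.4146057  -0.10750283  0.18678136]
39.655967741935484 [[32 72]
 [32 73]
 [32 74]
 [32 75]
 [32 76]]
```

View pics/c3.png

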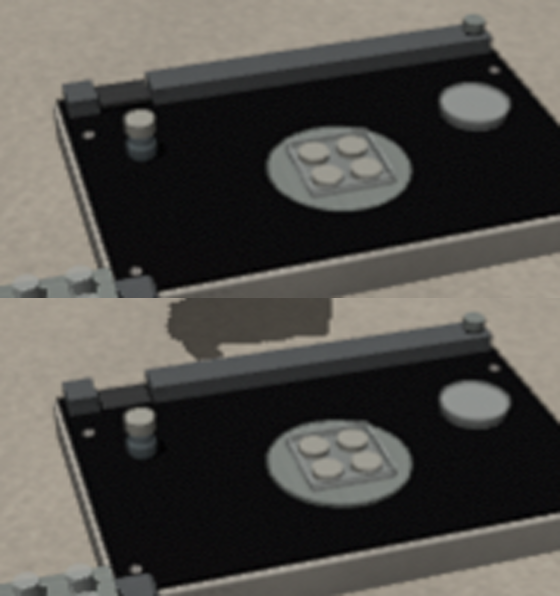

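After the press, the insert's disc stands about 5 crop pixels higher (its top edge went from row 126 to 121) and shows a rim. The key looks lower in the notch, and the vial, dish and screw have not moved.

```bash
python3 -c "
from rig import r
print(r.hand_in())"
```

```text
the job is handed in; nothing more can be done
None
```

The release key is fully down, the insert has risen and stayed up, and the fingers are clear. I handed the job in at about 14 s on the robot's clock; the hand-in gave no verdict.

- **Sweep:** I touched down on the rail about 14 mm right of edge_start. Force peaked at about 19 N there. I then swept right at 8–10 N until the tip lost the rail top at y ≈ -0.14 m, matching where the pictures showed the notch.
- **Press:** I centred the tip in the notch and pressed slowly. The key stopped at z = 0.058 m, its full 8 mm of travel. Force rose to about 16 N there with no further movement.
- **Last checks:** The final scene picture shows the insert about 5 mm higher and the key lower. The vial, dish and thumbscrew are unmoved, and the wrist force is near zero. I did not compare the items on the table in the final pictures, but the arm stayed away from them.
- **Check that didn't work:** My before/after comparison of the top-camera picture told me nothing. The pictures differed a lot, and I did not trace why or view the final one; the arm was probably in view.

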